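# Lock the T-slot side clamp against the instrument case

## Robot

A 6-joint arm with a two-finger parallel gripper is mounted at the origin on the work surface. World frame = base frame: x ahead of the robot, y to its left, z up, the work surface at z = 0. Lengths are in m, angles in rad, forces in N, time in s.
With the tool pointing down it reaches from about 0.35 to 0.8 m from the base axis. Payload 7.3 kg.
Tool frame: the origin (TCP) lies at the very end of the fingers, on their centre line; the grasp point (between the pads) lies 19 mm behind it; x points along the fingers, y is the direction in which the jaws open and shut, and the axes are right-handed (so a half turn about x gives the same grasp; the last joint's range is limited). The gripper opens to 85 mm and grips with 20 to 120 N. Pads are 22 mm wide; open, the fingers measure 114 mm over their backs; the gripper's body (76 mm by 85 mm) begins 54 mm behind the grasp point. The pads swing forward as they close: fully open they stand 13 mm farther back than shut.
Start: joints at [-1.284, 0.342, 1.524, -0, 1.275, -0.146], TCP at [0.22, -0.477, 0.231] pointing down, gripper open.
Joint ranges: [-2.53, 2.53], [-0.77, 2.02], [0.04, 2.7], [-1, 4.14], [0.28, 2.66], [-3.11, 3.11]. Speed limits (rad/s): [2.57, 2.57, 3.14, 3.14, 3.14, 3.14].

## Interface

Orientations are given as [roll, pitch, yaw] about the fixed x, y, z axes, in that order (R = Rz(yaw) Ry(pitch) Rx(roll)).
In Python, from rig import arm gives the robot as it stands.
- The arm moves only by the shell command python3 -m crank 'ROWS' [OPENING]. ROWS is a JSON object of lists of equal length, an entry for each row: "slide": the shift along the tool's x, y, z as a fraction of full scale, a list of three; "delta_rot": the turn, a rotation vector about the tool's x, y, z as a fraction of full scale, a list of three. In form: {"slide": [[x, y, z], ...], "delta_rot": [[wx, wy, wz], ...]}. A call has 1 to 8 rows; each row shifts and turns the commanded pose from where the row before left it, along the tool's axes as they then stand; what a row does not reach is not made up. Full scale, the value 1, is 0.075 m for a shift and 2 pi rad for a turn. A row lasts 1/8 s, in which the tool goes at most 62.5 mm and 10.7 degrees, less where a joint would pass 70% of its speed; a pose out of reach is approached as far as the arm can. A call with a number of a shift or a turn outside -1 to 1 is refused whole. A call with a gripper value outside its range is refused whole. OPENING is the opening, from -1 (shut) to 1 (fully open), set as the call begins (- or left out, the last holds). The fingers move at their own pace and stop on an object; the grip force is fixed at half the most. Time passes only in rows, so rows that do not move let the fingers close. It gives the time, the measured TCP pose, the force and the opening at its end, in the units of the state.
- arm.sense(): the state, without advancing time (a new reading comes with each control period).
- arm.grab_frame(name): name is "side" or "top" or "wrist"; returns a dict with "img" (420x560x3 uint8, red, green, blue), "fov_y" (degrees; the focal length in pixels is half the picture's height over the tangent of half this angle, whatever the lens; pixels are square), "cx", "cy" (the principal point, pixels), "R" (3x3) and "t" (3): a world point X has camera coordinates R X + t. Camera axes: x right, y down, z forward; pixel columns grow to the right and rows downward; lengths in m; the calibration is good to about 2 mm. The wrist camera is an equidistant fisheye: a pixel r from the principal point sees the ray r / f radians off the axis. A picture is of the moment at which its call begins. There is no depth.
- arm.close_job(): hands the job in, once; it reports no verdict.
Trained networks look in the newest picture that a camera, given by its name, has taken for a name from the list of things; names that differ only in an ending like _2 or _b are one class to them, and where a whole thing is asked for, a point or a joint stands for the part that bears it (a point fixed in the world has none). Each returns a list of dicts, best first, with "p" (0 to 1); they miss things now and then, are a little off and sometimes report something else, mostly with a low value. They report only what shows in the picture. A call takes as long as a camera call. They do not tell look-alikes from the thing itself.
- arm.trace(query, camera): "pixels" (420x560 bool, what is visible of it) and "uv" ([column, row] in pixels, amid what is visible of it).
- arm.pinpoint(query, camera): "uv" ([column, row] in pixels: a listed point, or the origin of a listed thing).
The state is a dict: "time": time; "joints": joint angles; "qd": joint speeds; "effort": joint torques, N m; "tcp_pos": TCP position; "orientation": TCP orientation; "ft_force": force on the tool from outside, world axes, zero at the start; "ft_torque": the same for the moment, N m; "grip_width": finger opening in m.
Only numpy, scipy, OpenCV 4.12 (cv2) and the standard library are available. Lean on these libraries where they do the work, as an engineer would, in place of code of your own. Each camera call takes 0.05 s, during which the arm holds its last target.

## Task

Take the T-slot clamp out of its wooden block, drop its head into the slot of the drilling plate on the open side of the plastic case and slide it along until it has pushed the case squarely home against the stop bar of the fence, pressing snugly but gently, as with a thumb, because the thin plastic cracks if squeezed hard. Keeping the case pressed home, turn the clamp's bar handle a quarter turn clockwise, so that the bar stands across the slot and the clamp is locked, and let go. Leave the solder spool, the screwdriver and the jar where they are.

Things in the scene. Friction and masses are not known exactly. Their poses are not given: they have to be found in the camera images.
- plate: Aluminium drilling plate fixed on the bench, 250 mm long (x), 140 wide (y), 30 high; origin: centre of its underside, z up. Its +x end carries the fence. A T-slot runs along its whole top on the centre line. It may stand left or right of the wooden block and be turned up to 20 degrees.
- slot (a point): Point on the slot's centre line in the plate's top face, at mid-length; x along the slot towards the fence, z up. The slot is 13 mm wide at the top between lips 8 mm thick; below them a channel 24 mm wide and 10 mm high.
- fence: Fixed steel bar across the plate's +x end, 20 mm (x) by 130 by 25 high above the plate; origin: centre of its underside, 115 mm from the plate's centre. It carries on two threaded rods a rigid stop bar (8 by 110 by 18 mm, square to the slot), last set somewhere 3 to 29 mm ahead of the fence's -x face: not measured, to be felt.
- case: Open plastic case half with a circuit board, 90 mm (x) by 110 (y) by 25 high, 0.17 to 0.35 kg, loose on the plate across the slot; origin: centre of its underside. Its +x face goes flat against the stop bar; the clamp pushes its -x face. Starts 15 to 57 mm short of it, a bit askew and off centre (sideways place is free). A snug press is 6 to 12 N; over 20 N cracks it.
- clamp_grip (a point): T-slot clamp, 0.30 kg, upright: this is the centre of its bar handle, half-way up, on the clamp's axis; x along the bar, z up. Bar 48 mm long, 12 thick, 28 high (14 above and below). Below it an 18 mm neck, then a round steel collar 40 mm in diameter, 26 high, whose flat underside is 50 mm below this point.
- clamp_foot (a point): Centre of the collar's flat underside (rests on the block first, on the plate's top later); axes as clamp_grip. The hammer head hangs below it: 23 mm long, parallel to the bar, 10.4 wide, its end 16.5 mm below this point; it enters the slot only with the bar along the slot. All is smooth or oiled and slides easily.
- clamp_head (a point): Middle of the hammer head, 12 mm below clamp_foot. With the collar flat down it turns clockwise only (seen from above): from about 40 degrees its ramps run under the lips against a disc spring, needing up to 0.3 N m, and it stops on the channel walls at 90 to 96 degrees, staying by friction. It jams if the collar is not flat down.
- holder: Fixed wooden block, 80 mm (x) by 110 (y) by 40 high; origin: centre of its underside. The clamp stands in the hole in its middle (27 mm wide, 30 deep) on its collar, turned up to 35 degrees from the block. Four drill bits stick up to 21 mm out of its corners.
- solder: Bystander: spool of solder, 60 mm in diameter, 40 high; origin under its centre.
- driver: Bystander: screwdriver lying flat, 170 mm long; origin under its middle.
- pot: Bystander: small jar with a metal lid, 48 mm in diameter, 50 high; origin under its centre.
Things that resemble listed ones, but are neither listed nor needed, are in the scene too. Leave any red or turquoise look-alike of the part that bears clamp_grip alone.

How it is judged:
By the outcome, as a careful person would: the job done as asked, in the order asked, and still so for the second after the job is handed in, with the robot touching nothing.
It also fails if it takes over 61 s, if anything falls off the work surface, if the arm or the gripper's body presses on something with over 40 N, if the wrist force passes 120 N, or if a joint passes its speed limit or range.

## Working session

There is one attempt and no reset: what is moved stays moved. The work goes in short steps, Python scripts to look and compute and a shell command to move; the robot and the scene stay as the last step left them, time stands still between calls to the robot, and variables do not carry over. Pictures are saved under pics/ and viewed, and the job is handed in when it is done.

```bash
ls; mkdir -p pics; cat > h.py <<'E'
import numpy as np, cv2
from rig import arm
def save(n,fn):
    f=arm.grab_frame(n); cv2.imwrite('pics/'+fn,f['img'][:,:,::-1]); return f
E
python3 - <<'E'
from h import *
s=arm.sense(); print(s)
for n in ['side','top','wrist']:
    f=save(n,n+'0.png'); print(n,f['fov_y'],f['cx'],f['cy'],np.round(f['R'],3).tolist(),np.round(f['t'],3).tolist())
E
```

```text
pics
{'time': 0.0, 'joints': array([-1.28400703e+00,  3.42709751e-01,  1.52500743e+00, -3.38629598e-07,
        1.27539205e+00, -1.45969549e-01]), 'qd': array([ 4.67650475e-04, -2.84251421e-05,  3.79452374e-04,  4.10417306e-04,
       -7.85557902e-04,  3.72974864e-04]), 'effort': array([-9.09272567e-04, -4.33680081e+01, -2.46011174e+01, -2.49682134e-04,
        7.84868491e-03, -6.66834609e-06]), 'tcp_pos': array([ 0.2200948 , -0.47620327,  0.23063604]), 'orientation': array([-1.71655236,  1.56927975,  1.85779924]), 'ft_force': array([-0.50307552, -0.84045131, -0.13349189]), 'ft_torque': array([-0.03557437, -0.03436945,  0.00459356]), 'grip_width': 0.08551321421606602}
side 46.19133494604084 282.29350082564383 212.60326938532646 [[0.952, -0.305, -0.012], [-0.155, -0.448, -0.88], [0.264, 0.84, -0.474]] [-0.593, 0.17, 1.278]
top 42.69145511144968 272.95377434180773 205.82574310594333 [[0.005, -1.0, -0.009], [-0.996, -0.004, -0.088], [0.087, 0.009, -0.996]] [0.006, 0.631, 1.344]
wrist 65.70646984690485 279.4822328694114 213.20631397201893 [[0.419, -0.908, -0.002], [-0.867, -0.401, 0.295], [-0.269, -0.122, -0.955]] [-0.524, -0.038, 0.381]
```

View pics/top0.png

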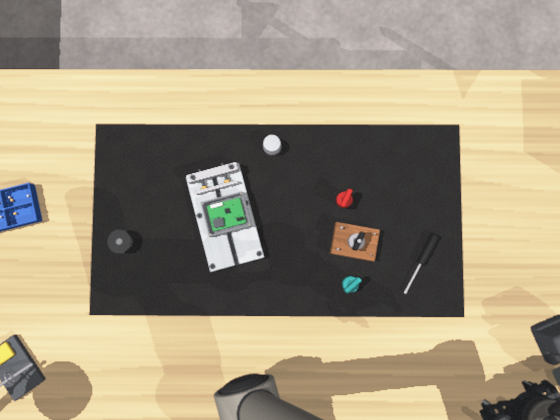

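View pics/side0.png

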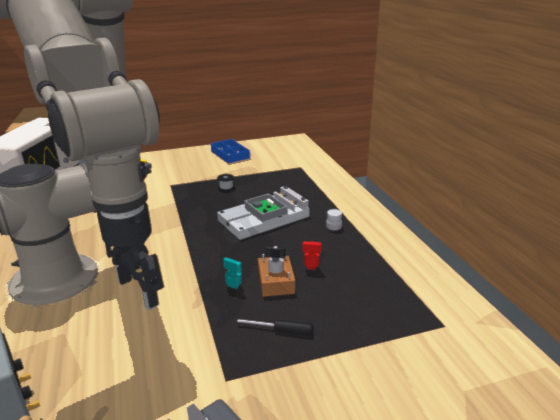

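View pics/wrist0.png

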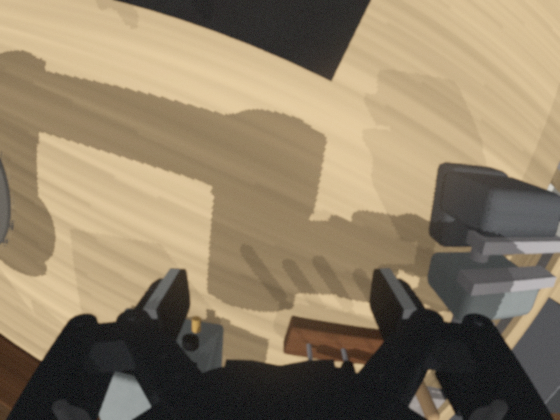

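```bash
python3 - <<'E'
from h import *
for c in ['top','side']:
    for q in ['plate','slot','fence','case','clamp_grip','clamp_foot','holder']:
        print(c,q,[(np.round(d['uv'],1).tolist(),round(d['p'],2)) for d in arm.pinpoint(q,c)][:4])
E
```

```text
top plate []
top slot []
top fence [([418.7, 262.4], 0.62), ([213.5, 172.5], 0.6)]
top case [([226.0, 216.5], 0.69)]
top clamp_grip [([342.8, 196.7], 0.81), ([351.9, 286.7], 0.67), ([356.5, 239.4], 0.64)]
top clamp_foot [([350.6, 242.0], 0.73), ([345.3, 200.3], 0.63), ([349.1, 279.7], 0.48), ([227.5, 215.5], 0.16)]
top holder [([353.0, 241.6], 0.9)]
side plate [([264.7, 217.6], 0.68)]
side slot [([261.4, 209.6], 0.57)]
side fence [([294.3, 199.0], 0.73)]
side case [([263.6, 209.7], 0.86)]
side clamp_grip [([276.8, 251.2], 0.7), ([231.5, 265.6], 0.58), ([263.9, 210.9], 0.49)]
side clamp_foot [([310.2, 263.3], 0.75), ([273.3, 267.7], 0.69)]
side holder [([277.7, 284.1], 0.73)]
```

The top view shows three clamp-like things: red at (345,199), turquoise at (351,285), and a dark bar on a steel collar standing in the wooden block at (357,240). The last one fits the description. I'll confirm with enlarged crops.

```bash
python3 - <<'E'
import cv2,numpy as np
i=cv2.imread('pics/top0.png')
a=cv2.resize(i[180:300,320:400],None,fx=5,fy=5,interpolation=cv2.INTER_CUBIC)
b=cv2.resize(i[155:275,180:270],None,fx=4.4,fy=5,interpolation=cv2.INTER_CUBIC)[:600]
b=cv2.resize(i[155:275,180:260+12],None,fx=4.3,fy=5,interpolation=cv2.INTER_CUBIC)
cv2.imwrite('pics/crop1.png',np.hstack([a,b]))
i=cv2.imread('pics/side0.png')
cv2.imwrite('pics/crop2.png',cv2.resize(i[170:300,200:360],None,fx=4.6,fy=4.6,interpolation=cv2.INTER_CUBIC))
E
```

```text
(no output)
```

View pics/crop1.png

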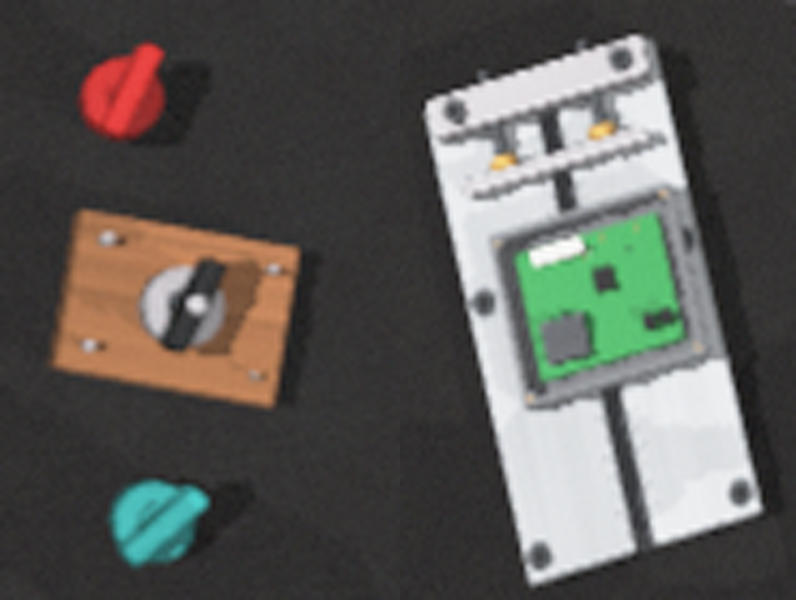

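View pics/crop2.png

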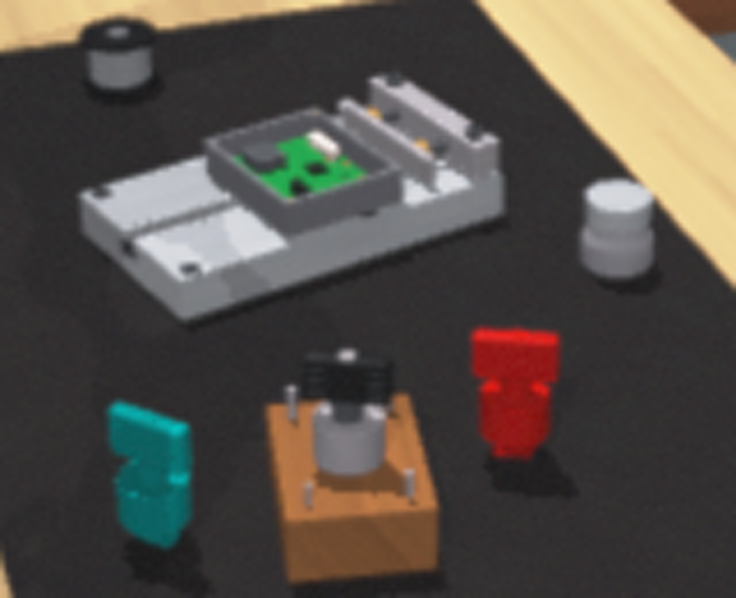

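The crops confirm it: the dark bar on the steel collar, standing in the block, is the real clamp. Red and turquoise stand loose on the mat. Next, rough positions.

```bash
cat >> h.py <<'E'
import json
from scipy.spatial.transform import Rotation as Ro
def foc(f): return f['img'].shape[0]/2/np.tan(np.radians(f['fov_y'])/2)
def proj(f,X,fish=False):
    c=np.atleast_2d(X)@np.array(f['R']).T+f['t']; F=foc(f)
    if fish:
        r=np.hypot(c[:,0],c[:,1]); th=np.arctan2(r,c[:,2]); return np.c_[f['cx']+F*th*c[:,0]/r,f['cy']+F*th*c[:,1]/r]
    return np.c_[f['cx']+F*c[:,0]/c[:,2],f['cy']+F*c[:,1]/c[:,2]]
def ray(f,uv,fish=False):
    d=np.array([uv[0]-f['cx'],uv[1]-f['cy']])/foc(f)
    if fish:
        r=np.hypot(*d); v=np.array([*(d/r*np.sin(r)),np.cos(r)])
    else: v=np.array([*d,1.]); v/=np.linalg.norm(v)
    R=np.array(f['R']); return -R.T@f['t'], R.T@v
def atz(f,uv,z,fish=False):
    o,d=ray(f,uv,fish); return o+d*(z-o[2])/d[2]
E
cat > a.py <<'E'
from h import *
f=arm.grab_frame('top')
P=lambda u,v,z:np.round(atz(f,(u,v),z),4)
cc=lambda x,y:((x-400)/4.3+180-.4,155+y/5-.4)
ca=lambda x,y:(x/5+320-.4,180+y/5-.4)
print('near corners',P(*cc(528,585),.03),P(*cc(762,512),.03))
print('fence far corners',P(*cc(426,102),.055),P(*cc(645,36),.055))
print('slot near', P(*cc(643,546),.03),'slot at case',P(*cc(612,392),.03), 'slot far',P(*cc(568,208),.03))
print('case corners top',[P(*cc(*p),.055) for p in [(492,240),(682,190),(720,355),(530,408)]])
print('stop', P(*cc(475,192),.048),P(*cc(662,140),.048))
print('block',[P(*ca(*p),.04) for p in [(80,208),(299,248),(272,407),(52,365)]])
print('bar ends top z=.104',P(*ca(209,262),.104),P(*ca(175,347),.104),'collar',P(*ca(183,305),.066))
E
python3 a.py
```

```text
near corners [0.4633 0.168  0.03  ] [0.5006 0.0309 0.03  ]
fence far corners [0.7055 0.2283 0.055 ] [0.7395 0.1003 0.055 ]
slot near [0.4832 0.1007 0.03  ] slot at case [0.5609 0.1198 0.03  ] slot far [0.6548 0.1471 0.03  ]
case corners top [array([0.6358, 0.1884, 0.055 ]), array([0.6614, 0.0779, 0.055 ]), array([0.5787, 0.0551, 0.055 ]), array([0.5518, 0.165 , 0.055 ])]
stop [0.6608 0.1998 0.048 ] [0.6876 0.0903 0.048 ]
block [array([ 0.5914, -0.1499,  0.04  ]), array([ 0.5717, -0.2599,  0.04  ]), array([ 0.492 , -0.2454,  0.04  ]), array([ 0.5125, -0.1355,  0.04  ])]
bar ends top z=.104 [ 0.5619 -0.2047  0.104 ] [ 0.5212 -0.1881  0.104 ] collar [ 0.5422 -0.1976  0.066 ]
```

```bash
python3 - <<'E'
from h import *
s=arm.sense(); R=Ro.from_euler('xyz',s['orientation']).as_matrix(); print(np.round(R,3)); print(s['joints'],s['time'])
h=np.degrees(np.arctan2(R[1,1],R[0,1])); c=h-np.degrees(s['joints'][0]-s['joints'][5]); print('y heading',h,'c',c)
for nm,p,bar in [('pick',(.542,-.197),-22),('drop',(.53,.11),15.2),('lock',(.57,.12),-74.8)]:
    for fl in (90,-90):
        q1=np.degrees(np.arctan2(p[1],p[0])); q6=(q1+c-(bar+fl)+180)%360-180; print(nm,fl,round(q1,1),round(q6,1))
E
```

```text
[[ 0.     0.419 -0.908]
 [-0.    -0.908 -0.419]
 [-1.     0.    -0.   ]]
[-1.28394500e+00  3.41970041e-01  1.52408656e+00  3.46080896e-05
  1.27539833e+00 -1.46009489e-01] 0.9
y heading -65.19947930034975 c -0.0005771831390291027
pick 90 -20.0 -88.0
pick -90 -20.0 92.0
drop 90 11.7 -93.5
drop -90 11.7 86.5
lock 90 11.9 -3.3
lock -90 11.9 176.7
```

```bash
python3 -m crank '{"slide":[[0,-0.2,-0.68],[0,-0.2,-0.68],[0,-0.2,-0.68],[0,-0.2,-0.68],[0,-0.2,-0.68],[0,-0.2,-0.68],[0,-0.2,-0.68],[0,-0.2,-0.68]],"delta_rot":[[0,0,0],[0,0,0],[0,0,0],[0,0,0],[0,0,0],[0,0,0],[0,0,0],[0,0,0]]}' 1
python3 -m crank '{"slide":[[0,0,0],[0,0,0],[0,0,0],[0,0,0],[0,0,0],[0,0,0],[0,0,0],[0,0,0]],"delta_rot":[[-0.0284,0,0],[-0.0284,0,0],[-0.0284,0,0],[-0.0284,0,0],[-0.0284,0,0],[-0.0284,0,0],[-0.0284,0,0],[-0.0284,0,0]]}'
python3 -m crank '{"slide":[[0,0,0],[0,0,0],[0,0,0],[0,0,0],[0,0,0],[0,0,0],[0,0,0]],"delta_rot":[[-0.0284,0,0],[-0.0284,0,0],[-0.0284,0,0],[-0.0284,0,0],[-0.0284,0,0],[0,0,0],[0,0,0]]}'
cat > st.py <<'E'
from h import *
def st(target=None):
    s=arm.sense(); R=Ro.from_euler('xyz',s['orientation']).as_matrix()
    print('t',round(s['time'],2),'p',np.round(s['tcp_pos'],4),'ax x',np.round(R[:,0],3),'yhead',round(np.degrees(np.arctan2(R[1,1],R[0,1])),2),'F',np.round(s['ft_force'],2),'T',np.round(s['ft_torque'],3),'g',round(s['grip_width'],4),'j6',round(s['joints'][5],2))
    if target is not None: print('slide fs',np.round(R.T@(np.array(target)-s['tcp_pos'])/.075,3))
    return s,R
E
python3 - <<'E'
from st import *
st((.542,-.197,.2)); f=save('wrist','w1.png'); print(-np.array(f['R']).T@f['t'])
for q in ['clamp_grip','clamp_foot','holder']:
    print(q,[(np.round(d['uv'],1).tolist(),round(d['p'],2)) for d in arm.pinpoint(q,'wrist')][:3])
E
```

```text
time: 1.9
tcp_pos: [0.5415, -0.1953, 0.2314]
orientation: [1.766, 1.57, -0.942]
ft_force: [-0.0, -0.9, 0.6]
grip_width: 0.0856
time: 2.9
tcp_pos: [0.5403, -0.1965, 0.2312]
orientation: [-1.122, 1.571, -2.397]
ft_force: [1.1, 0.5, -0.1]
grip_width: 0.0852
time: 3.78
tcp_pos: [0.5403, -0.1965, 0.2313]
orientation: [-1.716, 1.571, -2.108]
ft_force: [0.3, 0.0, 0.0]
grip_width: 0.0854
t 3.77 p [ 0.5403 -0.1965  0.2313] ax x [-0. -0. -1.] yhead 67.51 F [0.32 0.05 0.05] T [-0.007  0.003  0.013] g 0.0854 j6 -1.66
slide fs [0.417 0.003 0.024]
[ 0.4711836  -0.16688333  0.37451127]
clamp_grip [([274.7, 203.3], 0.89), ([335.9, 274.7], 0.85), ([249.0, 87.9], 0.57)]
clamp_foot [([280.5, 188.7], 0.88), ([255.4, 93.3], 0.7), ([332.0, 257.2], 0.56)]
holder [([280.5, 177.8], 0.72)]
```

View pics/w1.png

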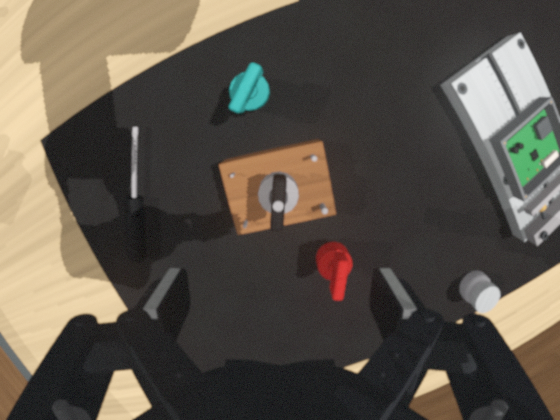

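The wrist view shows the clamp in its block at (278,200), the turquoise one at (249,88), the red one at (336,268), and the plate at right.

```bash
python3 - <<'E'
import cv2
i=cv2.imread('pics/w1.png')
cv2.imwrite('pics/w1c.png',cv2.resize(i[135:240,215:345],None,fx=6,fy=5.7,interpolation=cv2.INTER_CUBIC)[:600,:800] if 0 else cv2.resize(i[140:240,220:340],None,fx=6,fy=6,interpolation=cv2.INTER_CUBIC))
E
```

```text
(no output)
```

View pics/w1c.png

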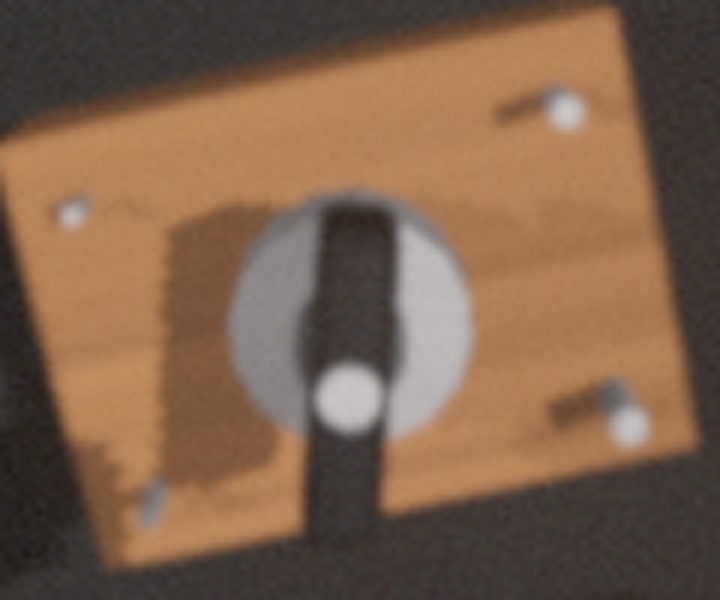

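```bash
python3 - <<'E'
from h import *
f=arm.grab_frame('wrist'); g=lambda x,y:(x/6+220-.4,y/6+140-.4)
a=atz(f,g(360,225),.104,1);b=atz(f,g(344,545),.104,1); d=a-b
print(a,b,np.linalg.norm(d),np.degrees(np.arctan2(-d[1],-d[0])), (a+b)/2)
print('knob',atz(f,g(349,398),.107,1),'collar',atz(f,g(351,322),.066,1))
for c in [(.5403,-.1965),(.543,-.198)]:
  print(proj(f,[[c[0],c[1],.104],[c[0],c[1],.09],[c[0],c[1],.066],[c[0],c[1],.04]],1))
E
```

```text
[ 0.51857436 -0.18652177  0.104     ] [ 0.56195855 -0.20692295  0.104     ] 0.04794158093321761 -25.184995056499627 [ 0.54026646 -0.19672236  0.104     ]
knob [ 0.54062778 -0.19728965  0.107     ] collar [ 0.53953042 -0.19672055  0.066     ]
[[278.48542542 204.3136487 ]
 [278.53474977 200.17098548]
 [278.60974396 193.89147361]
 [278.67972273 188.0525378 ]]
[[278.07310449 207.72661598]
 [278.14098907 203.43939053]
 [278.2442876  196.93651544]
 [278.34076563 190.88557898]]
```

```bash
python3 -m crank '{"slide":[[0.35,0,0],[0.4,0,0],[0.4,0,0],[0.4,0,0],[0.35,0,0],[0.2,0,0],[0,0,0]],"delta_rot":[[0.0075,0,0],[0,0,0],[0,0,0],[0,0,0],[0,0,0],[0,0,0],[0,0,0]]}'
python3 - <<'E'
from st import *
st((.5402,-.1968,.073)); save('wrist','w2.png')
E
```

```text
time: 4.9
tcp_pos: [0.5399, -0.1964, 0.0731]
orientation: [3.127, 1.569, 2.69]
ft_force: [0.6, -0.8, 1.1]
grip_width: 0.0852
t 4.9 p [ 0.5399 -0.1964  0.0731] ax x [-0.002  0.001 -1.   ] yhead 64.99 F [ 0.62 -0.78  1.1 ] T [-0.019  0.024 -0.013] g 0.0852 j6 -1.62
slide fs [ 0.001 -0.003  0.007]
```

View pics/w2.png

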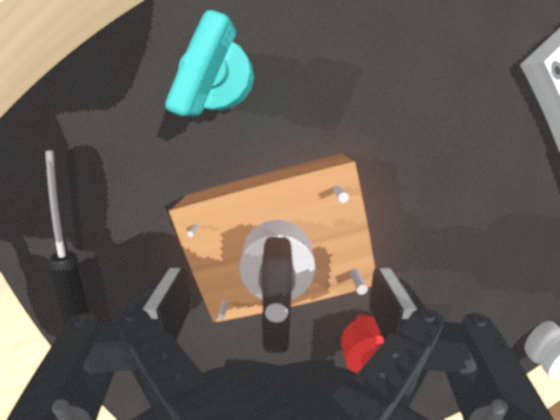

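The bar at (277,280) is centred between the pads, which are at (165,290) and (395,290). Closing.

```bash
python3 -m crank '{"slide":[[0,0,0],[0,0,0],[0,0,0],[0,0,0],[0,0,0],[0,0,0]],"delta_rot":[[0,0,0],[0,0,0],[0,0,0],[0,0,0],[0,0,0],[0,0,0]]}' -1
python3 - <<'E'
from st import *
st()
E
```

```text
time: 5.7
tcp_pos: [0.5405, -0.1967, 0.0743]
orientation: [-0.096, 1.57, -0.532]
ft_force: [-0.7, -0.1, 5.2]
grip_width: 0.0128
t 5.7 p [ 0.5405 -0.1967  0.0743] ax x [ 0.001 -0.    -1.   ] yhead 65.01 F [-0.68 -0.11  5.16] T [0.103 0.227 0.057] g 0.0128 j6 -1.62
```

```bash
python3 -m crank '{"slide":[[-0.1,0,0],[-0.3,0,0],[-0.4,0,0],[-0.3,0,0],[0,0,0]],"delta_rot":[[0,0,0],[0,0,0],[0,0,0],[0,0,0],[0,0,0]]}'
python3 - <<'E'
from st import *
st((.516,.1087,.155)); save('wrist','w3.png')
E
```

```text
time: 6.32
tcp_pos: [0.541, -0.1969, 0.1576]
orientation: [-0.068, 1.568, -0.504]
ft_force: [0.7, 0.2, -3.9]
grip_width: 0.013
t 6.33 p [ 0.541  -0.1969  0.1576] ax x [ 0.003 -0.002 -1.   ] yhead 65.01 F [ 0.66  0.18 -3.87] T [ 0.006 -0.048  0.003] g 0.013 j6 -1.62
slide fs [ 0.028  3.553 -2.024]
```

View pics/w3.png

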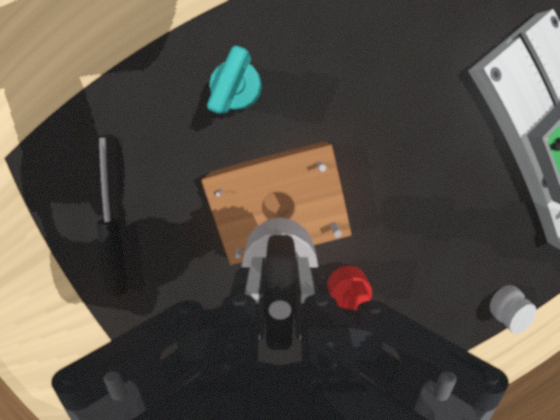

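The clamp is lifted: the empty hole shows at (279,207) and the clamp is between the fingers. Now the transit.

```bash
python3 -m crank '{"slide":[[0,0.35,-0.2],[0,0.6,-0.34],[0,0.7,-0.4],[0,0.7,-0.4],[0,0.7,-0.4],[0,0.5,-0.28],[0,0,0],[0,0,0]],"delta_rot":[[0,0,0],[0,0,0],[0,0,0],[0,0,0],[0,0,0],[0,0,0],[-0.027,0,0],[-0.027,0,0]]}'
python3 -m crank '{"slide":[[0,0,0],[0,0,0],[0,0,0],[0,0,0]],"delta_rot":[[-0.027,0,0],[-0.027,0,0],[-0.0037,0,0],[0,0,0]]}'
python3 - <<'E'
from st import *
st((.516,.1087,.155)); save('wrist','w4.png'); save('top','t4.png')
E
```

```text
time: 7.38
tcp_pos: [0.5142, 0.1096, 0.1545]
orientation: [-2.942, 1.567, -3.031]
ft_force: [0.8, 0.0, -3.3]
grip_width: 0.0135
time: 7.88
tcp_pos: [0.515, 0.1087, 0.1554]
orientation: [3.009, 1.569, -3.011]
ft_force: [0.5, -0.2, -3.6]
grip_width: 0.0132
t 7.88 p [0.515  0.1087 0.1554] ax x [-0.002 -0.    -1.   ] yhead 105.06 F [ 0.48 -0.23 -3.64] T [-0.025 -0.042  0.016] g 0.0132 j6 -1.77
slide fs [ 0.006 -0.004  0.013]
```

View pics/w4.png

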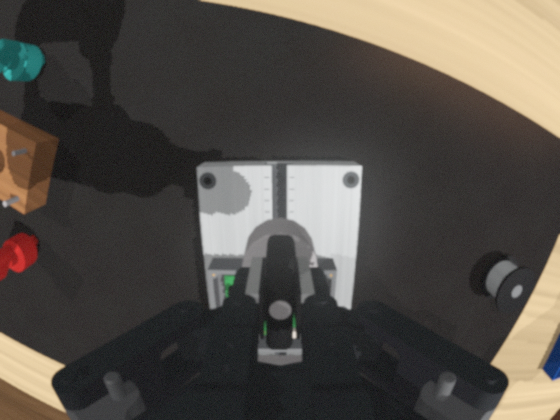

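The wrist view shows the plate, with its slot from (281,165) down to the clamp at (281,230). The near edge runs (200,165)–(360,163), and the case face is behind the clamp at row ~262.

```bash
python3 - <<'E'
import cv2
i=cv2.imread('pics/w4.png')
cv2.imwrite('pics/w4c.png',cv2.resize(i[150:290,190:370],None,fx=4.2,fy=4.2,interpolation=cv2.INTER_CUBIC))
E
```

```text
(no output)
```

View pics/w4c.png

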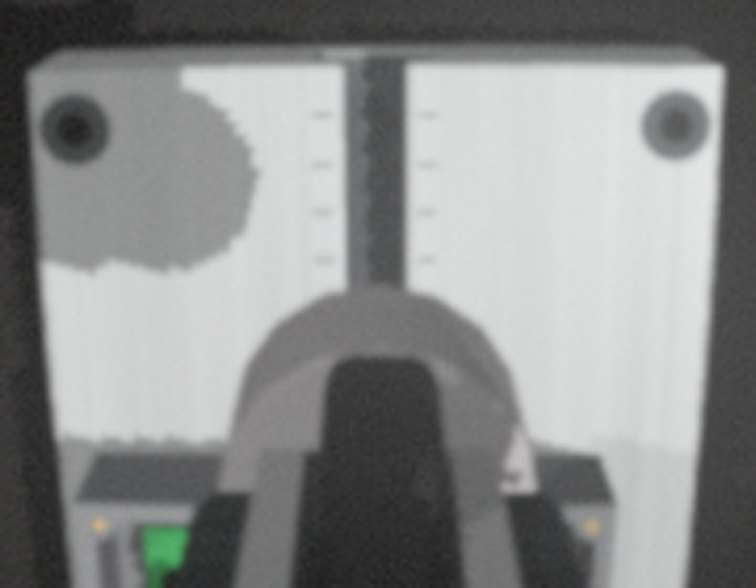

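```bash
python3 - <<'E'
from st import *
s,R=st(); f=arm.grab_frame('wrist'); g=lambda x,y:(x/4.2+190-.4,y/4.2+150-.4)
A=lambda x,y,z=.03: atz(f,g(x,y),z,1)
pts=[(A(346,65)+A(407,65))/2,(A(347.5,170)+A(406,170))/2,(A(348,280)+A(404.5,280))/2]
for p in pts: print(p, 'tool z,y offs mm', np.round((R.T@(p-s['tcp_pos']))[[2,1]]*1000,1))
d=pts[2]-pts[0]; print('slot yaw',np.degrees(np.arctan2(d[1],d[0])),'widths',np.linalg.norm(A(346,65)-A(407,65)),np.linalg.norm(A(348,280)-A(404.5,280)))
c1,c2=A(28,70),A(724,67); e=c1-c2; print('near edge',c1,c2,np.linalg.norm(e),'normal yaw',np.degrees(np.arctan2(e[1],e[0]))-90, (c1+c2)/2)
print('case face bottom',A(75,500,.055),A(612,500,.055))
# bar on clamp in grip : expected
print(proj(f,[s['tcp_pos']+[0,0,z] for z in (.033,.019,-.005,-.035)],1)*4.2-np.array([190,150])*4.2)
for u in [(28,70),(724,67)]: print((R.T@(A(*u)-s['tcp_pos']))*1000)
E
```

```text
t 7.97 p [0.5152 0.1087 0.1558] ax x [-0.001 -0.    -1.   ] yhead 105.1 F [ 0.12  0.02 -2.69] T [-0.023 -0.021 -0.033] g 0.0128 j6 -1.77
[0.48232486 0.10052231 0.03      ] tool z,y offs mm [-33.8   0.6]
[0.50302775 0.1061558  0.03      ] tool z,y offs mm [-12.3   0.7]
[0.52556497 0.11212467 0.03      ] tool z,y offs mm [11.   0.6]
slot yaw 15.020037590202206 widths 0.012113745008194513 0.011681362575880441
near edge [0.50086966 0.032252   0.03      ] [0.46351219 0.16845499 0.03      ] 0.1412332578692054 normal yaw -164.6622225423477 [0.48219093 0.10035349 0.03      ]
case face bottom [0.57909642 0.06326003 0.055     ] [0.55048898 0.16803951 0.055     ]
[[367.73429174 670.08782407]
 [368.38127995 596.20454672]
 [369.28563223 494.58418518]
 [370.14831115 399.33830365]]
[125.8653404  -70.1155651  -33.68196012]
[125.87544539  71.1164707  -34.26940211]
```

```bash
python3 -m crank '{"slide":[[0.2,0,0],[0.4,0,0],[0.3,0,0],[0,0,0],[0,0,0]],"delta_rot":[[0,0,0],[0,0,0],[0,0,0],[0,0,0],[0,0,0]]}'
python3 - <<'E'
from st import *
st(); f=save('wrist','w5.png')
i=f['img'][:,:,::-1]
cv2.imwrite('pics/w5c.png',cv2.resize(i[150:300,200:360],None,fx=4,fy=4,interpolation=cv2.INTER_CUBIC))
E
```

```text
time: 8.65
tcp_pos: [0.5158, 0.1088, 0.0891]
orientation: [-0.315, 1.57, -0.049]
ft_force: [0.1, -0.1, -2.1]
grip_width: 0.0132
t 8.65 p [0.5158 0.1088 0.0891] ax x [ 0.001 -0.    -1.   ] yhead 105.21 F [ 0.08 -0.06 -2.08] T [ 0.013 -0.029 -0.002] g 0.0132 j6 -1.77
```

View pics/w5c.png

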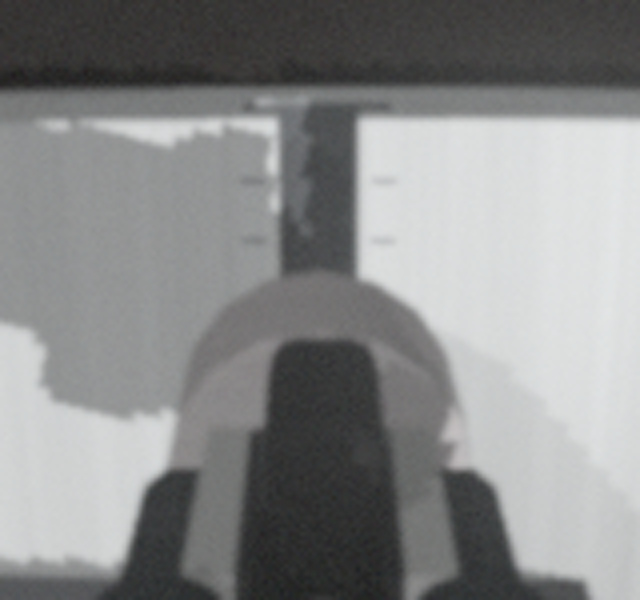

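The collar (centre column ≈321 in the crop) and the slot (≈318–320) line up within a fraction of a millimetre, so I'm lowering in steps and watching the force.

```bash
python3 -m crank '{"slide":[[0.08,0,0],[0.06,0,0],[0.04,0,0],[0,0,0]],"delta_rot":[[0,0,0],[0,0,0],[0,0,0],[0,0,0]]}'
python3 - <<'E'
from st import *
st()
E
```

```text
time: 9.2
tcp_pos: [0.5153, 0.1088, 0.075]
orientation: [3.124, 1.57, -2.894]
ft_force: [0.0, -0.2, -3.3]
grip_width: 0.0129
t 9.2 p [0.5153 0.1088 0.075 ] ax x [-0. -0. -1.] yhead 105.22 F [ 0.04 -0.24 -3.28] T [ 0.014 -0.031  0.031] g 0.0129 j6 -1.77
```

```bash
python3 -m crank '{"slide":[[0.06,0,0],[0.05,0,0],[0.02,0,0],[0,0,0]],"delta_rot":[[0,0,0],[0,0,0],[0,0,0],[0,0,0]]}'
python3 - <<'E'
from st import *
st()
E
```

```text
time: 9.7
tcp_pos: [0.5154, 0.1088, 0.0654]
orientation: [-2.995, 1.571, -2.729]
ft_force: [-0.8, 0.1, -3.3]
grip_width: 0.0132
t 9.7 p [0.5154 0.1088 0.0654] ax x [-0. -0. -1.] yhead 105.22 F [-0.79  0.12 -3.29] T [ 0.014 -0.033 -0.052] g 0.0132 j6 -1.77
```

```bash
python3 -m crank '{"slide":[[0.015,0,0],[0,0,0]],"delta_rot":[[0,0,0],[0,0,0]]}'
python3 -m crank '{"slide":[[0.015,0,0],[0,0,0]],"delta_rot":[[0,0,0],[0,0,0]]}'
python3 - <<'E'
from st import *
st()
E
```

```text
time: 9.95
tcp_pos: [0.5155, 0.1088, 0.0645]
orientation: [-0.637, 1.571, -0.372]
ft_force: [0.5, 0.7, -2.7]
grip_width: 0.0129
time: 10.2
tcp_pos: [0.516, 0.1088, 0.0643]
orientation: [-0.274, 1.569, -0.008]
ft_force: [-0.7, -1.1, 4.8]
grip_width: 0.0128
t 10.2 p [0.516  0.1088 0.0643] ax x [ 0.002 -0.    -1.   ] yhead 105.22 F [-0.67 -1.13  4.83] T [-0.005  0.245 -0.   ] g 0.0128 j6 -1.77
```

Collar is down on the plate. Now the slide along the slot (tool z).

```bash
python3 -m crank '{"slide":[[0,0,0.04],[0,0,0.08],[0,0,0.08],[0,0,0.06],[0,0,0.04],[0,0,0]],"delta_rot":[[0,0,0],[0,0,0],[0,0,0],[0,0,0],[0,0,0],[0,0,0]]}'
cat > look.py <<'E'
from st import *
import sys
s,R=st(); F=R.T@s['ft_force']; print('tool F x,y,z',np.round(F,2),'T',np.round(R.T@s['ft_torque'],3))
if len(sys.argv)>1:
    for n in sys.argv[2:]:
        f=save(n,n+sys.argv[1]+'.png')
        if n=='top': cv2.imwrite('pics/topc%s.png'%sys.argv[1],cv2.resize(f['img'][150:280,175:285,::-1],None,fx=4.6,fy=4.6,interpolation=cv2.INTER_CUBIC))
        if n=='side': cv2.imwrite('pics/sidec%s.png'%sys.argv[1],cv2.resize(f['img'][175:245,205:325,::-1],None,fx=6.5,fy=6.5,interpolation=cv2.INTER_CUBIC))
E
python3 look.py 6 wrist top side
```

```text
time: 10.95
tcp_pos: [0.5383, 0.1148, 0.0643]
orientation: [-0.196, 1.568, 0.07]
ft_force: [-0.4, 0.1, 5.5]
grip_width: 0.0132
t 10.95 p [0.5383 0.1148 0.0643] ax x [ 0.003  0.    -1.   ] yhead 105.22 F [-0.38  0.08  5.48] T [0.056 0.031 0.001] g 0.0132 j6 -1.77
tool F x,y,z [-5.48  0.17 -0.34] T [-0.001  0.015  0.062]
```

View pics/wrist6.png

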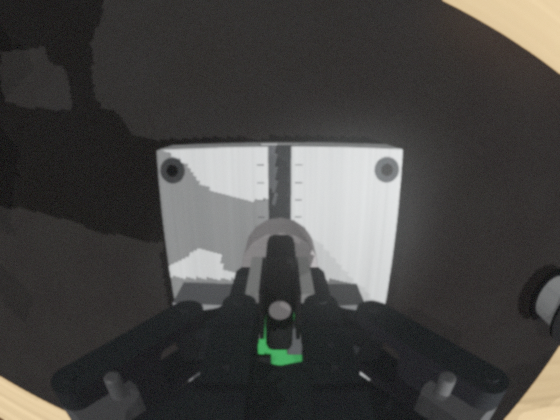

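View pics/sidec6.png

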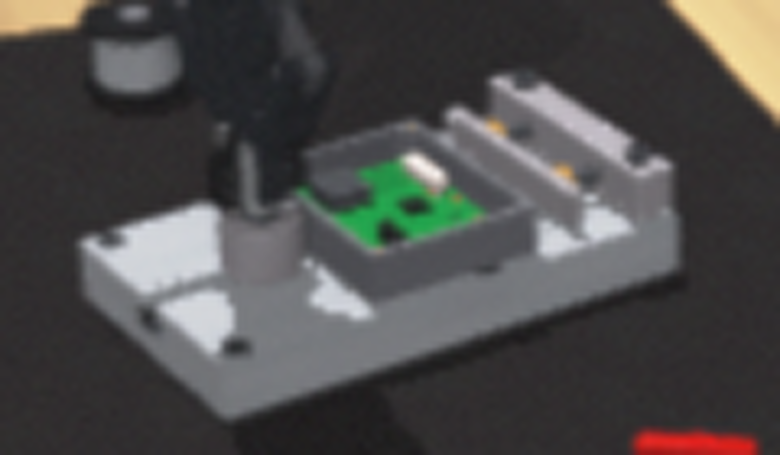

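View pics/topc6.png

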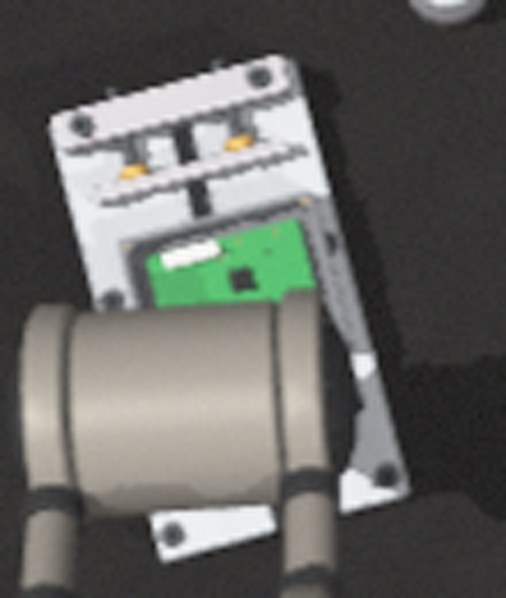

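```bash
python3 - <<'E'
from h import *
f=arm.grab_frame('top'); g=lambda x,y:(x/4.6+175-.4,y/4.6+150-.4)
u=np.array([np.cos(np.radians(15.2)),np.sin(np.radians(15.2)),0])
A=lambda x,y,z:atz(f,g(x,y),z)
p0=arm.sense()['tcp_pos']
for n,p in dict(stopL=A(105,203,.048),stopR=A(305,155,.048),caseL=A(124,243,.055),caseR=A(310,200,.055)).items(): print(n,p.round(4),'s',np.round((p-p0)@u,4))
E
```

```text
stopL [0.6589 0.1988 0.048 ] s 0.1385
stopR [0.6858 0.0893 0.048 ] s 0.1357
caseL [0.6363 0.187  0.055 ] s 0.1135
caseR [0.6602 0.0859 0.055 ] s 0.1101
```

```bash
python3 -m crank '{"slide":[[0,0,0.03],[0,0,0.03],[0,0,0.03],[0,0,0.03]],"delta_rot":[[0,0,0],[0,0,0],[0,0,0],[0,0,0]]}'
python3 look.py
python3 -m crank '{"slide":[[0,0,0.03],[0,0,0.03],[0,0,0.03],[0,0,0]],"delta_rot":[[0,0,0],[0,0,0],[0,0,0],[0,0,0]]}'
python3 look.py 7 top
```

```text
time: 11.65
tcp_pos: [0.5462, 0.1171, 0.0642]
orientation: [-0.354, 1.57, -0.089]
ft_force: [-2.5, -0.5, 7.4]
grip_width: 0.0128
t 11.65 p [0.5462 0.1171 0.0642] ax x [ 0.001 -0.    -1.   ] yhead 105.22 F [-2.49 -0.52  7.36] T [-0.025  0.4   -0.007] g 0.0128 j6 -1.76
tool F x,y,z [-7.37  0.15 -2.53] T [0.007 0.393 0.081]
time: 12.15
tcp_pos: [0.553, 0.1189, 0.0643]
orientation: [-0.237, 1.569, 0.028]
ft_force: [-1.7, -1.2, 6.0]
grip_width: 0.0129
t 12.15 p [0.553  0.1189 0.0643] ax x [ 0.002  0.    -1.   ] yhead 105.22 F [-1.72 -1.23  6.01] T [ 0.035  0.183 -0.058] g 0.0129 j6 -1.76
tool F x,y,z [-6.01 -0.74 -1.97] T [0.058 0.168 0.082]
```

View pics/topc7.png

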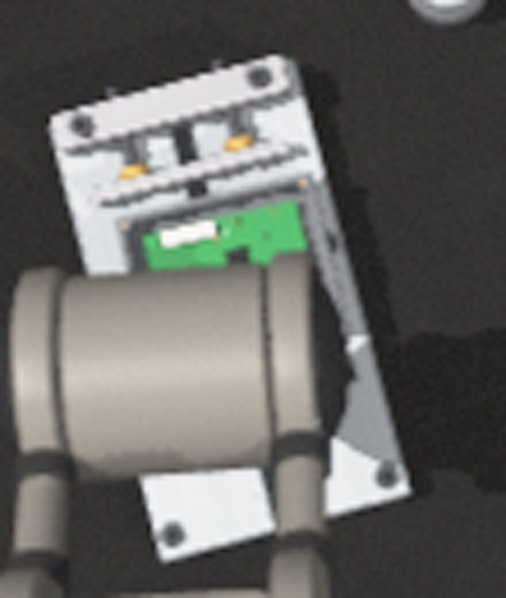

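```bash
python3 -m crank '{"slide":[[0,0,0.02],[0,0,0.02],[0,0,0.02],[0,0,0.02],[0,0,0.015],[0,0,0]],"delta_rot":[[0,0,0],[0,0,0],[0,0,0],[0,0,0],[0,0,0],[0,0,0]]}'
python3 look.py 8 top
```

```text
time: 12.95
tcp_pos: [0.5597, 0.1207, 0.0643]
orientation: [-0.279, 1.569, -0.013]
ft_force: [-1.1, -0.7, 6.7]
grip_width: 0.0132
t 12.95 p [0.5597 0.1207 0.0643] ax x [ 0.001 -0.    -1.   ] yhead 105.22 F [-1.14 -0.7   6.68] T [-0.001  0.293  0.014] g 0.0132 j6 -1.76
tool F x,y,z [-6.68 -0.38 -1.27] T [-0.014  0.283  0.076]
```

View pics/topc8.png

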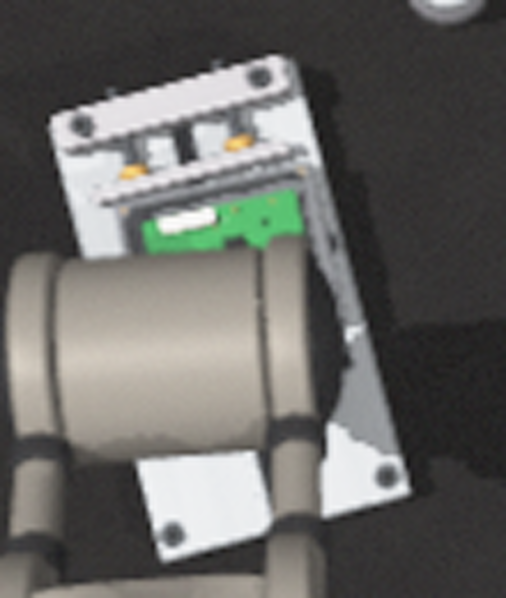

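```bash
python3 -m crank '{"slide":[[0,0,0.006],[0,0,0.006],[0,0,0.006],[0,0,0.006]],"delta_rot":[[0,0,0],[0,0,0],[0,0,0],[0,0,0]]}'
python3 look.py
python3 -m crank '{"slide":[[0,0,0.006],[0,0,0.006],[0,0,0.006]],"delta_rot":[[0,0,0],[0,0,0],[0,0,0]]}'
python3 look.py
```

```text
time: 13.5
tcp_pos: [0.5613, 0.1211, 0.0642]
orientation: [-0.343, 1.57, -0.078]
ft_force: [-2.8, -0.6, 7.4]
grip_width: 0.0133
t 13.5 p [0.5613 0.1211 0.0642] ax x [ 0.001 -0.    -1.   ] yhead 105.22 F [-2.83 -0.58  7.36] T [-0.073  0.361 -0.002] g 0.0133 j6 -1.76
tool F x,y,z [-7.36  0.18 -2.87] T [0.002 0.368 0.024]
time: 13.88
tcp_pos: [0.5626, 0.1215, 0.0642]
orientation: [-0.37, 1.57, -0.104]
ft_force: [-2.7, 0.5, 6.9]
grip_width: 0.0131
t 13.88 p [0.5626 0.1215 0.0642] ax x [ 0.001 -0.    -1.   ] yhead 105.23 F [-2.69  0.47  6.88] T [-0.068  0.4    0.042] g 0.0131 j6 -1.76
tool F x,y,z [-6.89  1.15 -2.47] T [-0.042  0.404  0.04 ]
```

```bash
python3 -m crank '{"slide":[[0,0,0.005],[0,0,0.005]],"delta_rot":[[0,0,0],[0,0,0]]}'
python3 look.py|tail -1
python3 -m crank '{"slide":[[0,0,0.005],[0,0,0.005]],"delta_rot":[[0,0,0],[0,0,0]]}'
python3 look.py|tail -1
python3 -m crank '{"slide":[[0,0,0.005],[0,0,0.005]],"delta_rot":[[0,0,0],[0,0,0]]}'
python3 look.py 9 top
```

```text
time: 14.12
tcp_pos: [0.5632, 0.1217, 0.0642]
orientation: [-0.455, 1.57, -0.19]
ft_force: [-3.1, -0.4, 7.2]
grip_width: 0.013
tool F x,y,z [-7.23  0.37 -3.06] T [-0.056  0.513  0.011]
time: 14.38
tcp_pos: [0.5639, 0.1218, 0.0642]
orientation: [-0.51, 1.57, -0.244]
ft_force: [-2.2, -0.3, 8.2]
grip_width: 0.0129
tool F x,y,z [-8.22  0.25 -2.25] T [-0.009  0.469  0.028]
time: 14.62
tcp_pos: [0.5646, 0.122, 0.0642]
orientation: [-0.483, 1.57, -0.217]
ft_force: [-3.1, -0.5, 7.1]
grip_width: 0.0134
t 14.62 p [0.5646 0.122  0.0642] ax x [ 0.001 -0.    -1.   ] yhead 105.22 F [-3.06 -0.48  7.14] T [-0.054  0.48   0.039] g 0.0134 j6 -1.76
tool F x,y,z [-7.14  0.34 -3.08] T [-0.039  0.478  0.074]
```

View pics/topc9.png

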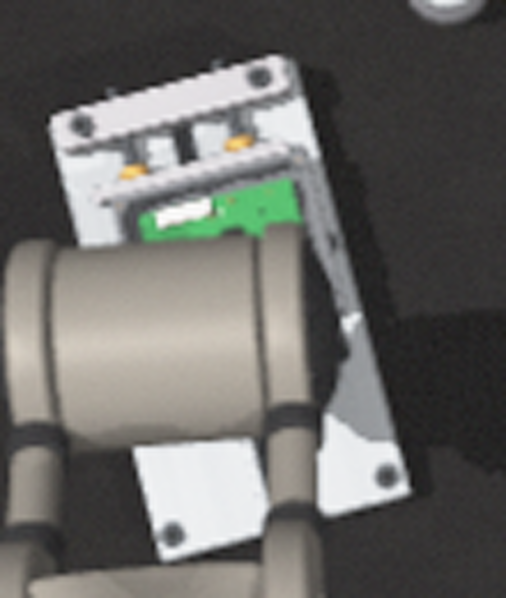

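The right corner looks nearly touching and the left edge is still slightly open. Continuing in small steps.

```bash
python3 -m crank '{"slide":[[0,0,0.005],[0,0,0.005]],"delta_rot":[[0,0,0],[0,0,0]]}'|sed -n 2p
python3 look.py|tail -1
python3 -m crank '{"slide":[[0,0,0.005],[0,0,0.005]],"delta_rot":[[0,0,0],[0,0,0]]}'|sed -n 2p
python3 look.py|tail -1
```

```text
tcp_pos: [0.5652, 0.1222, 0.0642]
tool F x,y,z [-8.24  0.04 -3.99] T [-0.026  0.695  0.004]
tcp_pos: [0.5653, 0.1222, 0.0642]
tool F x,y,z [-9.05  0.06 -7.03] T [-0.009  1.071 -0.073]
```

```bash
python3 -m crank '{"slide":[[0,0,0.004],[0,0,0]],"delta_rot":[[0,0,0],[0,0,0]]}'|sed -n 2p
python3 look.py 10 top side
```

```text
tcp_pos: [0.5653, 0.1222, 0.0642]
t 15.43 p [0.5653 0.1222 0.0642] ax x [-0.002 -0.001 -1.   ] yhead 105.23 F [-5.73 -1.91  9.05] T [-3.700e-01  1.046e+00  1.000e-03] g 0.0129 j6 -1.76
tool F x,y,z [-9.04 -0.34 -6.05] T [-0.002  1.106 -0.082]
```

View pics/topc10.png

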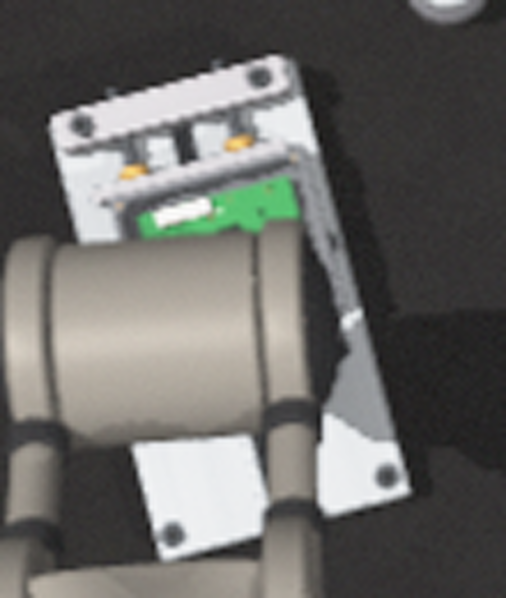

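View pics/sidec10.png

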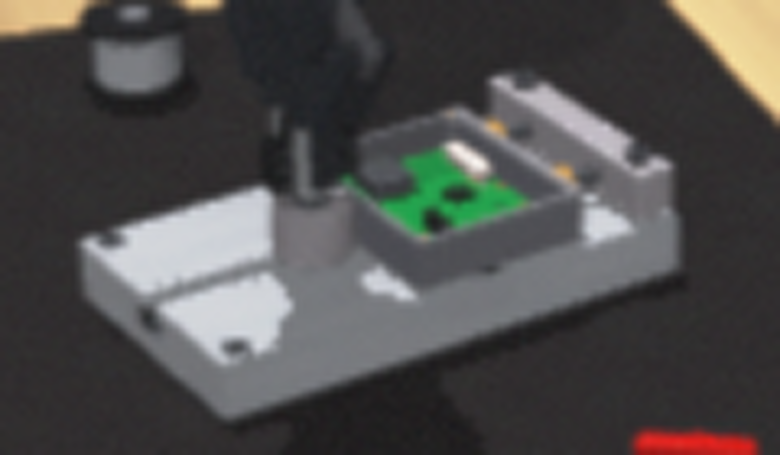

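The case's front edge now lies along the stop bar over its full width. Press is about 6–7 N, so I'll add a little.

```bash
python3 -m crank '{"slide":[[0,0,0.005],[0,0,0]],"delta_rot":[[0,0,0],[0,0,0]]}'|sed -n 2p
python3 look.py|tail -1
python3 -m crank '{"slide":[[0,0,0]],"delta_rot":[[0,0,0]]}'|sed -n 2p
python3 look.py|tail -1
```

```text
tcp_pos: [0.5654, 0.1223, 0.0642]
tool F x,y,z [-10.94  -0.29  -8.24] T [-0.036  1.267 -0.072]
tcp_pos: [0.5654, 0.1223, 0.0642]
tool F x,y,z [-11.17  -0.05  -7.47] T [ 0.045  1.252 -0.052]
```

```bash
cat >> look.py <<'E'
u=np.array([np.cos(np.radians(15.2)),np.sin(np.radians(15.2)),0]); v=np.array([-u[1],u[0],0])
print('SLOT press',round(-s['ft_force']@u,2),'lat',round(s['ft_force']@v,2),'down',round(s['ft_force'][2]+2.9,2),'Tz',round(s['ft_torque'][2],3),'bar rel slot',round(np.degrees(np.arctan2(R[1,1],R[0,1]))-90-15.2,2))
E
python3 -m crank '{"slide":[[0,0,0],[0,0,0],[0,0,0],[0,0,0]],"delta_rot":[[0.02,0,0],[0.02,0,0],[0.02,0,0],[0.02,0,0]]}'|sed -n 2p
python3 look.py
```

```text
tcp_pos: [0.5653, 0.1229, 0.0642]
t 16.4 p [0.5653 0.1229 0.0642] ax x [-0.002  0.    -1.   ] yhead 76.2 F [-8.06  0.83  9.94] T [0.083 1.248 0.038] g 0.0132 j6 -1.25
tool F x,y,z [-9.92 -1.12 -8.05] T [-0.038  1.232 -0.217]
SLOT press 7.56 lat 2.92 down 12.84 Tz 0.038 bar rel slot -29.0
```

```bash
python3 -m crank '{"slide":[[0,0,0],[0,0,0],[0,0,0]],"delta_rot":[[0.02,0,0],[0.02,0,0],[0.02,0,0]]}'|sed -n 2p
python3 look.py|tail -1
python3 -m crank '{"slide":[[0,0,0],[0,0,0],[0,0,0]],"delta_rot":[[0.02,0,0],[0.02,0,0],[0.02,0,0]]}'|sed -n 2p
python3 look.py
```

```text
tcp_pos: [0.5656, 0.123, 0.0642]
SLOT press 5.4 lat 3.26 down 13.18 Tz 0.018 bar rel slot -50.59
tcp_pos: [0.566, 0.1229, 0.0642]
t 17.15 p [0.566  0.1229 0.0642] ax x [-0.001 -0.    -1.   ] yhead 33.01 F [-4.63  0.3   8.87] T [0.084 0.811 0.031] g 0.0131 j6 -0.49
tool F x,y,z [-8.87 -3.72 -2.78] T [-0.031  0.512 -0.635]
SLOT press 4.39 lat 1.5 down 11.77 Tz 0.031 bar rel slot -72.19
```

Press has eased to about 4.4 N because of a small axis offset, so I'm restoring it before finishing the turn.

```bash
python3 -m crank '{"slide":[[0,0.006,0.002],[0,0.004,0.001],[0,0,0]],"delta_rot":[[0,0,0],[0,0,0],[0,0,0]]}'|sed -n 2p
python3 look.py 11 side top| tail -1
```

```text
tcp_pos: [0.5661, 0.1229, 0.0642]
SLOT press 7.82 lat 0.56 down 13.94 Tz -0.054 bar rel slot -71.97
```

View pics/sidec11.png

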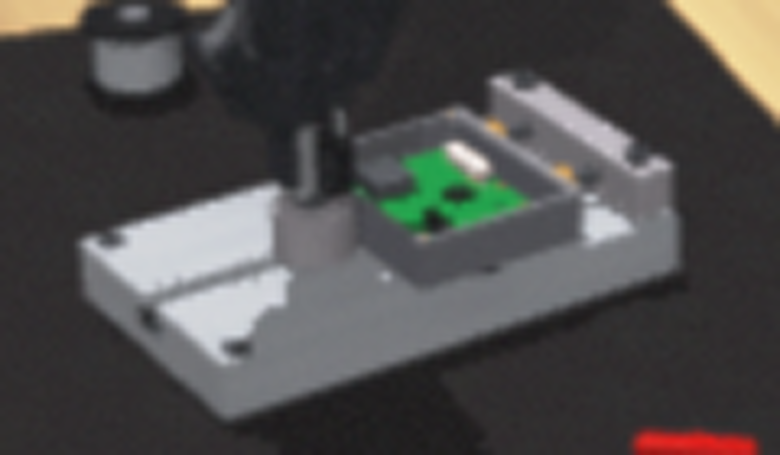

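View pics/topc11.png

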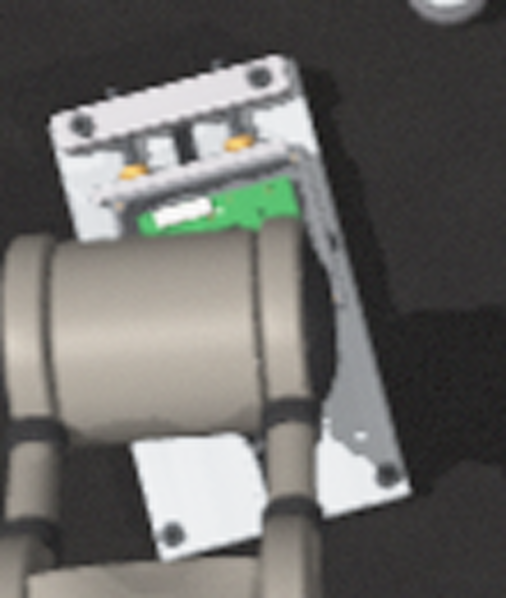

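```bash
python3 -m crank '{"slide":[[0,0.002,0],[0,0.002,0],[0,0,0]],"delta_rot":[[0.016,0,0],[0.016,0,0],[0,0,0]]}'|sed -n 2p
python3 look.py| tail -1
python3 -m crank '{"slide":[[0,0.001,0],[0,0.001,0],[0,0,0]],"delta_rot":[[0.011,0,0],[0.008,0,0],[0,0,0]]}'|sed -n 2p
python3 look.py| tail -1
```

```text
tcp_pos: [0.5662, 0.1232, 0.0642]
SLOT press 7.97 lat 1.89 down 12.92 Tz -0.035 bar rel slot -83.55
tcp_pos: [0.5663, 0.1233, 0.0642]
SLOT press 6.79 lat 2.55 down 14.72 Tz 0.005 bar rel slot -90.35
```

```bash
python3 -m crank '{"slide":[[0,0.001,0],[0,0,0]],"delta_rot":[[0.006,0,0],[0,0,0]]}'|sed -n 2p
python3 look.py| tail -3
python3 -m crank '{"slide":[[0,0.001,0],[0,0,0]],"delta_rot":[[0.005,0,0],[0,0,0]]}'|sed -n 2p
python3 look.py 12 wrist| tail -3
```

```text
tcp_pos: [0.5664, 0.1234, 0.0642]
t 18.62 p [0.5664 0.1234 0.0642] ax x [-0.003 -0.    -1.   ] yhead 12.7 F [-8.29 -0.13 11.26] T [0.02  1.294 0.009] g 0.0128 j6 -0.14
tool F x,y,z [-11.24  -8.14  -1.71] T [-0.009  0.304 -1.258]
SLOT press 8.03 lat 2.05 down 14.16 Tz 0.009 bar rel slot -92.5
tcp_pos: [0.5664, 0.1234, 0.0642]
t 18.88 p [0.5664 0.1234 0.0642] ax x [-0.003  0.    -1.   ] yhead 10.9 F [-6.89  0.34 11.58] T [ 0.065  1.348 -0.024] g 0.0132 j6 -0.11
tool F x,y,z [-11.56  -6.73  -1.64] T [ 0.024  0.318 -1.311]
SLOT press 6.56 lat 2.13 down 14.48 Tz -0.024 bar rel slot -94.3
```

View pics/wrist12.png

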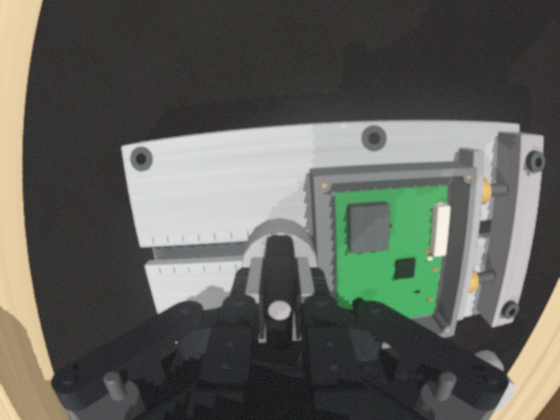

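The wrist view shows the case flat against the stop bar (~470,240), the collar (~280,240) against the case's left face and the bar across the slot. I'll check the wrist torque to see whether the clamp is really braced.

```bash
python3 - <<'E'
from st import *
s,R=st(); print(np.round(s['effort'],3))
E
python3 -m crank '{"slide":[[0,0,0],[0,0,0]],"delta_rot":[[0.004,0,0],[0,0,0]]}'|sed -n 2p
python3 look.py| tail -3
python3 - <<'E'
from st import *
s,R=st(); print(np.round(s['effort'],3))
E
```

```text
t 18.93 p [0.5664 0.1234 0.0642] ax x [-0.003  0.    -1.   ] yhead 10.91 F [-8.85  1.1  12.64] T [ 0.073  1.329 -0.038] g 0.0128 j6 -0.11
[-1.2340e+00 -4.6970e+01 -2.1211e+01 -2.7200e-01 -2.4410e+00  3.2000e-02]
tcp_pos: [0.5664, 0.1235, 0.0642]
t 19.18 p [0.5664 0.1235 0.0642] ax x [-0.003  0.    -1.   ] yhead 9.47 F [-7.76  0.26 10.69] T [0.093 1.314 0.053] g 0.0129 j6 -0.08
tool F x,y,z [-10.67  -7.64  -1.53] T [-0.053  0.308 -1.281]
SLOT press 7.42 lat 2.28 down 13.59 Tz 0.053 bar rel slot -95.73
t 19.18 p [0.5664 0.1235 0.0642] ax x [-0.003  0.    -1.   ] yhead 9.47 F [-7.76  0.26 10.69] T [0.093 1.314 0.053] g 0.0129 j6 -0.08
[ -1.348 -46.994 -21.188  -0.324  -2.419   0.098]
```

```bash
python3 -m crank '{"slide":[[0,0,0],[0,0,0]],"delta_rot":[[0.004,0,0],[0,0,0]]}'|sed -n 2p
python3 look.py| tail -3
python3 - <<'E'
from st import *
s,R=st(); print(np.round(s['effort'],3))
E
```

```text
tcp_pos: [0.5664, 0.1235, 0.0642]
t 19.43 p [0.5664 0.1235 0.0642] ax x [-0.003  0.    -1.   ] yhead 8.02 F [-7.91  1.23 11.76] T [ 0.141  1.352 -0.018] g 0.0131 j6 -0.06
tool F x,y,z [-11.74  -7.69  -2.33] T [ 0.018  0.329 -1.319]
SLOT press 7.31 lat 3.26 down 14.66 Tz -0.018 bar rel slot -97.18
t 19.43 p [0.5664 0.1235 0.0642] ax x [-0.003  0.    -1.   ] yhead 8.02 F [-7.91  1.23 11.76] T [ 0.141  1.352 -0.018] g 0.0131 j6 -0.06
[ -1.463 -47.016 -21.165  -0.376  -2.399   0.099]
```

```bash
python3 - <<'E'
from h import *
f=save('wrist','w13.png')
i=f['img'][:,:,::-1]
cv2.imwrite('pics/w13c.png',cv2.resize(i[200:370,200:400],None,fx=3.5,fy=3.5,interpolation=cv2.INTER_CUBIC))
E
```

```text
(no output)
```

View pics/w13c.png

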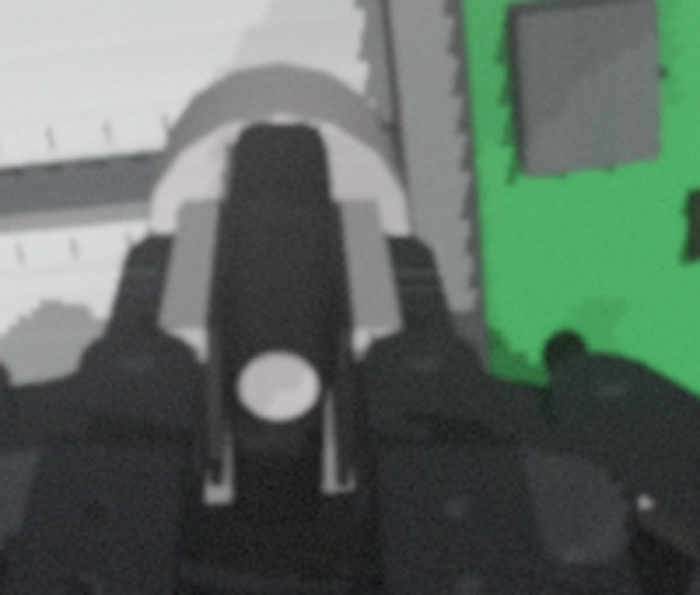

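```bash
python3 - <<'E'
from h import *
from st import st
s,R=st()
f=arm.grab_frame('wrist'); g=lambda x,y:(x/3.5+200-.4,y/3.5+200-.4)
a=atz(f,g(279,130),.094,1); b=atz(f,g(279,386),.098,1); d=a-b
print(a,b,np.linalg.norm(d[:2]),np.degrees(np.arctan2(-d[1],-d[0])))
e=atz(f,g(5,168),.03,1)-atz(f,g(150,150),.03,1); print('slot edge yaw',np.degrees(np.arctan2(-e[1],-e[0])))
c=atz(f,g(383,5),.055,1)-atz(f,g(425,300),.055,1); print('case rear face normal', np.degrees(np.arctan2(c[1],c[0]))-90)
# full-frame coordinates
h=lambda x,y,z: atz(f,(x,y),z,1)
i=f['img']
E
```

```text
t 19.48 p [0.5664 0.1235 0.0642] ax x [-0.003  0.    -1.   ] yhead 8.03 F [-7.93  1.28 10.4 ] T [0.139 1.327 0.013] g 0.0131 j6 -0.06
[0.56240106 0.15513776 0.094     ] [0.56661299 0.12534712 0.098     ] 0.030086921186517714 -81.95260976403235
slot edge yaw 16.25222179491538
case rear face normal 17.744523779446865
```

```bash
python3 -m crank '{"slide":[[-0.012,0,0],[-0.012,0,0]],"delta_rot":[[0,0,0],[0,0,0]]}'|sed -n 2p
python3 look.py| tail -3
python3 -m crank '{"slide":[[-0.01,0,0],[0,0,0]],"delta_rot":[[0,0,0],[0,0,0]]}'|sed -n 2p
python3 look.py| tail -3
```

```text
tcp_pos: [0.5664, 0.1235, 0.0644]
t 19.77 p [0.5664 0.1235 0.0644] ax x [-0.003  0.    -1.   ] yhead 8.03 F [-3.34  2.36 -4.51] T [0.286 0.582 0.042] g 0.0132 j6 -0.06
tool F x,y,z [ 4.52 -2.96 -2.8 ] T [-0.043  0.364 -0.536]
SLOT press 2.6 lat 3.15 down -1.61 Tz 0.042 bar rel slot -97.17
tcp_pos: [0.5664, 0.1232, 0.0646]
t 20.02 p [0.5664 0.1232 0.0646] ax x [-0.004 -0.    -1.   ] yhead 8.03 F [-4.73  1.86 -8.43] T [0.284 0.85  0.025] g 0.013 j6 -0.06
tool F x,y,z [ 8.45 -4.39 -2.5 ] T [-0.026  0.4   -0.802]
SLOT press 4.08 lat 3.04 down -5.53 Tz 0.025 bar rel slot -97.17
```

The clamp resists lifting, so its head is under the lips. I'm setting it flat and snug again before release.

```bash
python3 -m crank '{"slide":[[0.014,0,0],[0.012,0,0],[0,0,0]],"delta_rot":[[0,0,0],[0,0,0],[0,0,0]]}'|sed -n 2p
python3 look.py| tail -3
```

```text
tcp_pos: [0.5665, 0.1234, 0.0643]
t 20.4 p [0.5665 0.1234 0.0643] ax x [-0.003  0.    -1.   ] yhead 8.03 F [-9.25  2.6   4.11] T [ 0.438  1.65  -0.041] g 0.013 j6 -0.06
tool F x,y,z [-4.08 -8.81 -3.87] T [ 0.04   0.664 -1.573]
SLOT press 8.25 lat 4.94 down 7.01 Tz -0.041 bar rel slot -97.17
```

```bash
python3 -m crank '{"slide":[[0,0,-0.004],[0,0,0]],"delta_rot":[[0,0,0],[0,0,0]]}'|sed -n 2p
python3 look.py| tail -1
python3 -m crank '{"slide":[[0,0,0],[0,0,0],[0,0,0],[0,0,0]],"delta_rot":[[0,0,0],[0,0,0],[0,0,0],[0,0,0]]}' -0.3
python3 look.py 14 wrist| tail -3
```

```text
tcp_pos: [0.5665, 0.1234, 0.0643]
SLOT press 9.24 lat 3.43 down 7.09 Tz -0.032 bar rel slot -97.17
time: 21.15
tcp_pos: [0.5683, 0.1233, 0.0641]
orientation: [1.343, 1.57, -0.088]
ft_force: [-0.3, 0.8, 0.2]
grip_width: 0.0298
t 21.15 p [0.5683 0.1233 0.0641] ax x [ 0.001 -0.    -1.   ] yhead 8.01 F [-0.33  0.78  0.16] T [-0.026 -0.017  0.   ] g 0.0298 j6 -0.06
tool F x,y,z [-0.16 -0.22 -0.82] T [-0.    -0.028  0.014]
SLOT press 0.11 lat 0.84 down 3.06 Tz 0.0 bar rel slot -97.19
```

View pics/wrist14.png

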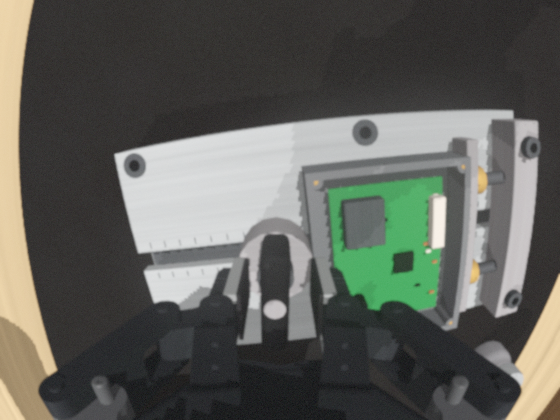

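Released. The bar stands across the slot between the open fingers, and the case is flush. Lifting straight up.

```bash
python3 -m crank '{"slide":[[-0.1,0,0],[-0.3,0,0],[-0.5,0,0],[-0.5,0,0],[-0.3,0,0],[0,0,0]],"delta_rot":[[0,0,0],[0,0,0],[0,0,0],[0,0,0],[0,0,0],[0,0,0]]}'
python3 -m crank '{"slide":[[0,0.1,0.5],[0,0.1,0.6],[0,0.1,0.6],[0,0,0]],"delta_rot":[[0,0,0],[0,0,0],[0,0,0],[0,0,0]]}'
python3 look.py 15 wrist top side| tail -3
python3 - <<'E'
import cv2
i=cv2.imread('pics/wrist15.png'); cv2.imwrite('pics/w15b.png',cv2.resize(i,(784,588),interpolation=cv2.INTER_CUBIC))
E
```

```text
time: 21.95
tcp_pos: [0.5688, 0.1236, 0.1936]
orientation: [1.493, 1.566, 0.063]
ft_force: [0.2, 0.4, -1.1]
grip_width: 0.0301
time: 22.45
tcp_pos: [0.6079, -0.0027, 0.1896]
orientation: [-1.497, 1.569, -2.932]
ft_force: [-0.3, 0.4, -0.6]
grip_width: 0.0296
t 22.45 p [ 0.6079 -0.0027  0.1896] ax x [-0.002 -0.    -1.   ] yhead 7.79 F [-0.34  0.45 -0.59] T [ 0.007 -0.048 -0.004] g 0.0296 j6 -0.27
tool F x,y,z [ 0.59 -0.28 -0.49] T [0.004 0.001 0.049]
SLOT press 0.21 lat 0.52 down 2.31 Tz -0.004 bar rel slot -97.41
```

View pics/w15b.png

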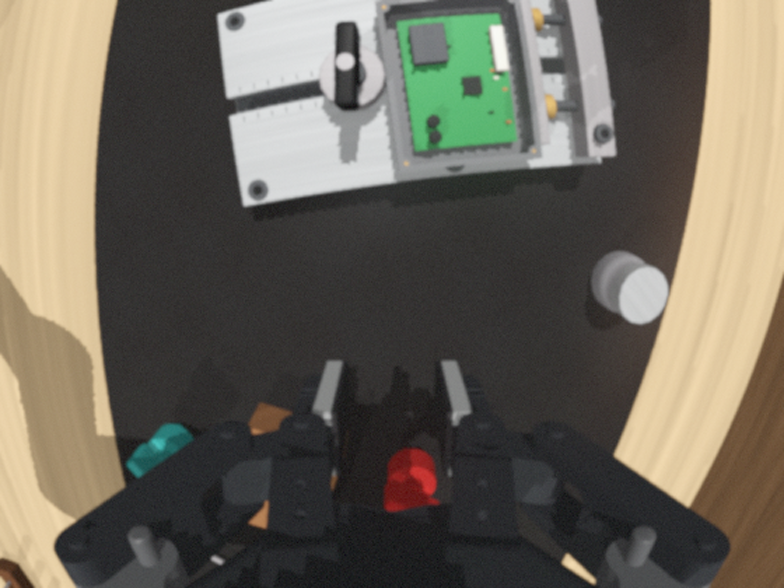

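View pics/topc15.png

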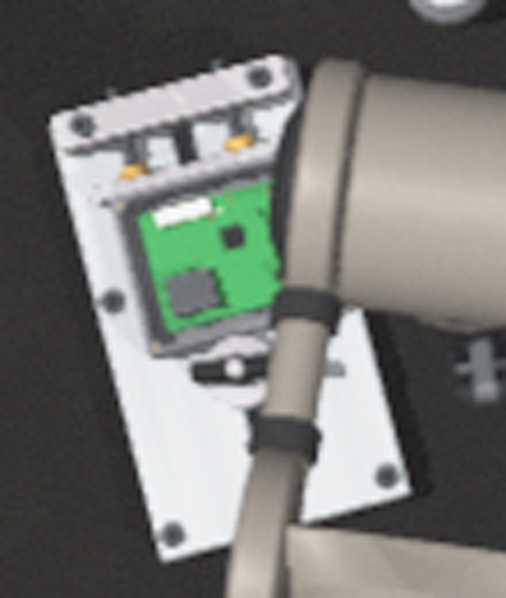

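View pics/sidec15.png

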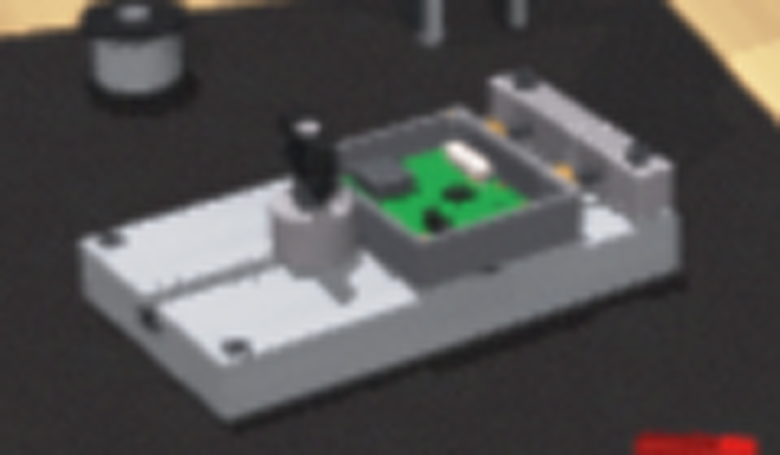

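```bash
python3 - <<'E'
from h import *
f=arm.grab_frame('wrist')
i=f['img'][0:150,150:450,::-1]; cv2.imwrite('pics/w16c.png',cv2.resize(i[:,60:210],None,fx=4,fy=4,interpolation=cv2.INTER_CUBIC))
E
```

```text
(no output)
```

View pics/w16c.png

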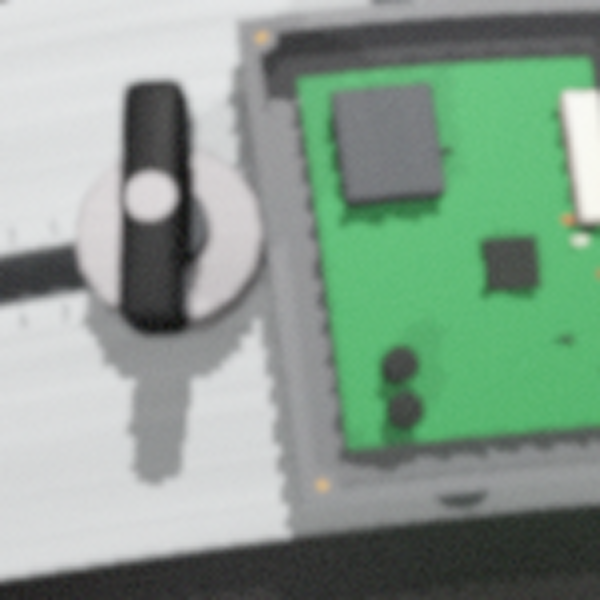

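```bash
python3 - <<'E'
from h import *
f=arm.grab_frame('wrist'); g=lambda x,y:(x/4+210-.4,y/4-.4)
A=lambda x,y,z:atz(f,g(x,y),z,1)
def yaw(a,b): d=b-a; return np.degrees(np.arctan2(d[1],d[0]))
a,b=A(127,92,.094),A(122,310,.094); print('bar left edge',yaw(a,b),np.linalg.norm(b-a))
print('collar rim c',A(172,240,.056),'knob',A(152,196,.098))
F=f['img']
# slot edges in w15b coords
k=lambda x,y:(x/1.4,y/1.4)
B=lambda x,y,z=.03:atz(f,k(x,y),z,1)
print('slot upper edge',yaw(B(227,97),B(322,81)),'lower',yaw(B(230,114),B(325,98)))
print('plate side edge',yaw(B(244,205),B(395,185)),'case -x rim',yaw(A(242,25,.055),A(292,510,.055)),'stop near face',yaw(B(516,10,.048),B(540,150,.048)))
E
```

```text
bar left edge -82.93464103283225 0.04223773048733824
collar rim c [0.56756245 0.12205871 0.056     ] knob [0.56731543 0.12301564 0.098     ]
slot upper edge 13.250178904612227 lower 13.643774638762787
plate side edge 14.199114908197826 case -x rim -76.31174077472029 stop near face -72.47354974247435
```

The bar stands across the slot, measured at about 96–97°, which is the clamp's end stop within my measuring error. The case is flush with the stop bar, the collar is against it, and the robot is clear. Handing in.

```bash
python3 -c "
from rig import arm
print(arm.sense()['time']); print(arm.close_job())"
```

```text
22.7
the job is handed in; nothing more can be done
None
```

I took the clamp out of its block, dropped its head into the slot and slid it until the case met the stop bar. I then turned the bar clockwise past a quarter turn and let go. I handed the job in at about 23 s with the arm clear.

**Final pictures:**
- The case's front edge looks flush with the stop bar, and the clamp's collar is against the case.
- The bar stands across the slot.
- I only used the gripper on the clamp, and went nowhere near the spool, screwdriver, jar or the red and turquoise look-alikes. I did not re-measure where they are.

**Checks that fell short or disagreed:**
- **Press:** I read mostly 6–9 N along the slot. It dipped to about 4.4 N near 72° of the turn, and I restored it before finishing. It dipped again to about 2.6 N during a short test lift afterwards, and read about 9 N just before release. No reading exceeded 10 N.
- **Turn angle:** I measured 96–97°, against a stated stop of 90–96°. My angles are good to about 1°.
- **Locking torque:** the wrist sensor showed almost no twisting resistance during the turn (under 0.1 N m), so I could not feel the spring or the end stop. The evidence for the lock is that the head resisted a gentle lift and the clamp had not moved in the pictures after release.

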